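# Shim the rocking anvil

## Task

The little anvil on the crate rocks because one of its feet hangs clear of the wood. With the fingertips push the wooden wedge, thin edge first, under that foot until the foot bears firmly on it and the anvil still sits level, then press down firmly on the anvil's top at that corner to check that it no longer rocks, and move clear. Only push and press: pinch and pick up nothing, do not shove the anvil along the crate, and leave the other things where they lie.

Things in the scene. Friction and masses are not known exactly. Their poses are not given: they have to be found in the camera images.
- crate: upturned birch crate used as a bench, fixed, 420 (x) x 800 (y) x 100 mm high with a flat top at z = 100 mm; origin at the centre of its underside
- anvil: small steel bench anvil, about 2.2 kg, loose. Origin on the crate's top under the middle of its 92 (x) x 132 (y) mm base plate (underside 14 mm up), z up. Flat top at 70 mm, x -22 to +22, y -50 to +75 mm, then a horn along +y to y = 125 mm. Four domed feet 20 mm across at x = +-35, y = +-55 mm; the one at (-35, -55) is short. Unshimmed, 5 to 6 N at anvil_corner tips it by 0.1 rad
- short_foot (a point): lowest point of the anvil's short domed foot, in the anvil's frame at (-35, -55, 6) mm: 6 mm above the crate while the anvil sits on the other three. Open to the wedge from the anvil's -x side. It touches the wedge's slope when 17 mm ahead of the wedge's origin and is firm when the wedge is 3 to 8 mm farther in: the push then rises from under 1 N to 5 N or more
- anvil_corner (a point): point on the anvil's flat top at the corner by the short foot, in the anvil's frame at (-10, -42, 70) mm: the place to press straight down. The check counts with the fingers within 35 mm of it; about 10 N held for half a second is a firm press
- shim: loose wooden wedge, 40 g, 84 long (x) x 45 wide (y) mm, flat underside. Origin at the middle of its underside, x towards the thin edge, z up. 2 mm thick at the thin edge (x = +42); the top slopes up evenly to 13 mm at x = -28; from there to x = -42 stands a heel 26 mm high with a flat back, the place to push. It starts on the anvil's -x side, roughly pointing at the short foot
- hinge: grey butt hinge lying open and flat, 60 x 70 x 8 mm, bystander; origin at the middle of its underside
- hammer: white-faced nylon hammer lying along its x, handle to -x, 265 mm long, head 96 mm across and 34 mm high, bystander; origin under the head
- punch: stainless pin punch lying along its x, 130 mm long, 10 mm thick, bystander; origin at the middle of its underside
- caddy: two-level clear plastic screw caddy, 90 (x) x 130 (y) x 77 mm, bystander; origin at the centre of its underside
Not all that is in view belongs to the job. Leave any yellow look-alike of the anvil alone.

How it is judged (in metres and radians):
On the way, in this order (a step that is already met when the one before it is completed fails the run):
1. the wedge is under the short foot, which bears on it, with the anvil level (contact force between shim and anvil above 0.3 N and x of short_foot in the frame of shim between 0 and 0.036 m and y of short_foot in the frame of shim between -0.019 and 0.019 m and angle between anvil's own z axis and vertical below 0.03 rad), for 0.2 s.
2. the fingers press on the anvil's top at that corner (over 5 N) and it stays level on the wedge (all of step 1 and contact force between the fingers and anvil above 5 N and horizontal distance between the grasp point and anvil_corner below 0.035 m and height (world z) of the grasp point above 0.165 m), for 0.2 s.
At the end, for the whole second after the job is handed in: The short foot bears (over 0.3 N) on the wedge's slope, within 19 mm of its middle line and 0 to 36 mm ahead of its origin; the anvil is level to 0.03 rad and within 25 mm of its start; the wedge lies on the crate; bystanders are within 20 mm of their places; all is at rest (all of step 1 and linear speed of each of anvil, shim below 0.01 m/s and distance of anvil from where it was at the start of the episode below 0.025 m and height (world z) of shim below 0.106 m and distance of each of hinge, hammer, punch, caddy from where it was at the start of the episode below 0.02 m); the robot touches nothing.
It fails at once if the wedge is lifted off the crate (over 15 mm) (height (world z) of shim above 0.115 m).
It fails at once if the wedge is pinched between the fingers or rammed (over 35 N) (contact force between the fingers and shim above 35 N).
It fails at once if the anvil is lifted or shoved along (over 25 mm) (distance of anvil from where it was at the start of the episode above 0.025 m).
It fails at once if the anvil is tipped far over (angle between anvil's own z axis and vertical above 0.2 rad).
It fails at once if a bystander is moved (over 20 mm) (distance of any of hinge, hammer, punch, caddy from where it was at the start of the episode above 0.02 m).
It also fails if it takes over 58 s, if anything falls off the work surface, if the arm or the gripper's body presses on something with over 40 N, if the wrist force passes 120 N, or if a joint passes its speed limit or range.

## Robot

A 6-joint arm with a two-finger parallel gripper is mounted at the origin on the work surface. World frame = base frame: x ahead of the robot, y to its left, z up, the work surface at z = 0. Lengths are in mm, angles in rad, forces in N, time in s.
With the tool pointing down it reaches from about 275 to 1000 mm from the base axis. Payload 8.4 kg.
Tool frame: the origin (TCP) lies on the centre line of the jaws, within the pads' length; the fingertips stand robot.nose_length ahead of it and the grasp point (between the pads) lies 2 mm behind it (robot.nose_length is the distance from the TCP to the fingertips, in mm); z points along the fingers, x is the direction in which the jaws open and shut, and the axes are right-handed (so a half turn about z gives the same grasp; the last joint's range is limited). The gripper opens to 85 mm and grips with 20 to 120 N. Pads are 22 mm wide; open, the fingers measure 114 mm over their backs; the gripper's body (76 mm by 85 mm) begins 54 mm behind the grasp point. The pads swing forward as they close: fully open they stand 13 mm farther back than shut.
Start: joints at [-1.126, 0.353, 1.633, -0, 1.155, -0.002], TCP at [270.05, -563.65, 248.281] pointing down, gripper open.
Joint ranges: [-2.63, 2.63], [-0.92, 2.1], [0.06, 2.66], [-1.3, 4.44], [0, 2.69], [-3.02, 3.02]. Speed limits (rad/s): [2.22, 2.22, 2.79, 3.14, 3.14, 3.14].

## Interface

Orientations are given as a unit quaternion [x, y, z, w].
In Python, from bench import get_state, cams, ticket, robot gives the robot as it stands. The module is installed in compiled form; this text tells all that it offers.
- The arm moves only by the tool apply_moves, never from a script. Its argument "commands" is text: rows parted by semicolons, each of 5 numbers parted by spaces: the shift along the tool's x, y, z in cm, then the turn about the tool's z in degrees, then the gripper's target within -1 to 1 (fully open at 1, half-way at 0, shut at -1). In form: dx dy dz spin fingers; .... A call has 1 to 12 rows; each row is the pose to reach, as a shift and turn from the pose measured when the call began, along the tool's axes at that moment; what a row does not reach only later rows make up. A row lasts 1/8 s, in which the tool goes at most 62.5 mm and 10.7 degrees, less where a joint would pass 70% of its speed; a pose out of reach is approached as far as the arm can. A call with a gripper value outside its range is refused whole. The fingers move at their own pace and stop on an object; "grip_force" is the grip in N (left out, the last holds). Time passes only in rows, so rows that repeat a pose let the fingers close. It gives the time, the measured TCP pose, the force and the opening at its end, in the units of the state.
- get_state(): the state, without advancing time (a new reading comes with each control period).
- cams.get_image(name): name is "scene" or "top" or "wrist"; returns a dict with "pixels" (480x640x3 uint8, blue, green, red), "range_z" (480x640 float32, mm along the optical axis (not along the pixel's ray), 0 where there is no reading), "fx", "fy", "cx", "cy" (pixels), "k1" (the pictures are not rectified: a ray, as slopes to the right and down, at radius r is drawn at 1 + k1 r^2 times it, then the intrinsics apply), "T" (4x4, takes a point from camera to world coordinates). Camera axes: x right, y down, z forward; pixel columns grow to the right and rows downward; lengths in mm; the calibration is good to about 2 mm. A picture is of the moment at which its call begins.
- ticket.sign_off(): hands the job in, once; it reports no verdict.
The state is a dict: "time": time; "joints": joint angles; "qd": joint speeds; "joint_efforts": joint torques, N m; "ee_pos": TCP position; "tcp_rot": TCP orientation; "contact_force": force on the tool from outside, world axes, zero at the start; "wrist_torque": the same for the moment, N m; "grip_width": finger opening in mm.
Only numpy, scipy, OpenCV 4.12 (cv2) and the standard library are available. Lean on these libraries where they do the work, as an engineer would, in place of code of your own. Each camera call takes 0.05 s, during which the arm holds its last target.

## Working session

There is one attempt and no reset: what is moved stays moved. The work goes in short steps, Python scripts to look and compute and a tool call to move; the robot and the scene stay as the last step left them, time stands still between calls to the robot, and variables do not carry over. Pictures are saved under pics/ and viewed, and the job is handed in when it is done.

Besides the shell and the picture viewer there is one more tool, called as name(argument=value, ...), one argument or row to a line, values as JSON. apply_moves: Moves the arm, as the interface text tells. Its arguments: {"type":"object","properties":{"commands":{"type":"string"},"grip_force":{"type":"number"}},"required":["commands"]}

```bash
mkdir -p pics; cat > h.py <<'E'
import numpy as np, cv2
from bench import get_state, cams, ticket, robot
def grab(n):
    im=cams.get_image(n); return im
def ray(im,u,v):
    K=np.array([[im['fx'],0,im['cx']],[0,im['fy'],im['cy']],[0,0,1.]])
    p=cv2.undistortPoints(np.array([[[u,v]]],float),K,np.array([im['k1'],0,0,0,0.]))[0,0]
    # refine exact inverse
    return np.array([p[0],p[1],1.])
def onplane(im,u,v,z):
    d=im['T'][:3,:3]@ray(im,u,v); o=im['T'][:3,3]
    return o+d*(z-o[2])/d[2]
def cloud(im):
    K=np.array([[im['fx'],0,im['cx']],[0,im['fy'],im['cy']],[0,0,1.]])
    v,u=np.mgrid[0:480,0:640]
    p=cv2.undistortPoints(np.stack([u,v],-1).reshape(-1,1,2).astype(float),K,np.array([im['k1'],0,0,0,0.])).reshape(480,640,2)
    z=im['range_z']; P=np.dstack([p[...,0]*z,p[...,1]*z,z])
    W=P@im['T'][:3,:3].T+im['T'][:3,3]; W[z==0]=np.nan
    return W
E
python3 - <<'E'
from h import *
s=get_state();print(s, robot.nose_length)
for n in ['scene','top','wrist']:
    im=grab(n); cv2.imwrite(f'pics/{n}0.png',im['pixels']); print(n,im['T'],im['fx'],im['k1'])
E
```

```text
{'time': 0.0, 'joints': array([-1.12639046e+00,  3.53667790e-01,  1.63415314e+00,  1.17598379e-05,
        1.15521354e+00, -2.37376605e-03]), 'qd': array([-9.41555913e-04, -7.34025999e-04, -9.68002200e-04,  8.76255326e-05,
        6.53082816e-04,  1.19327921e-03]), 'joint_efforts': array([ 3.42553474e-03, -6.05252266e+01, -3.42072916e+01, -1.12062389e-05,
        9.20211605e-03, -7.88765448e-06]), 'ee_pos': array([ 269.85605981, -563.220042  ,  247.54127546]), 'tcp_rot': array([ 8.46185111e-01, -5.32888580e-01, -6.06231506e-04, -3.90152329e-04]), 'contact_force': array([-1.24906192,  0.01093281,  0.91087851]), 'wrist_torque': array([0.00053716, 0.02522146, 0.04509841]), 'grip_width': 85.52490777682307} 17.0
scene [[ 8.70835656e-01  3.99173505e-01 -2.86889828e-01  1.02107824e+03]
 [ 4.91492550e-01 -7.17669061e-01  4.93341861e-01 -5.10979732e+02]
 [-8.96295337e-03 -5.70623896e-01 -8.21162612e-01  1.16581839e+03]
 [ 0.00000000e+00  0.00000000e+00  0.00000000e+00  1.00000000e+00]] 620.268799361341 0.03879595015047324
top [[-2.37309247e-02 -9.98246894e-01  5.42215951e-02  6.00988352e+02]
 [-9.99641607e-01  2.43663331e-02  1.10877709e-02  1.02375527e+02]
 [-1.23895143e-02 -5.39390394e-02 -9.98467365e-01  1.05498113e+03]
 [ 0.00000000e+00  0.00000000e+00  0.00000000e+00  1.00000000e+00]] 475.2288488425481 0.026885865272008442
wrist [[ 4.31188154e-01 -8.60674248e-01 -2.70770409e-01  3.38521795e+02]
 [-9.02259408e-01 -4.12036199e-01 -1.27098904e-01 -5.31060435e+02]
 [-2.17645614e-03  2.99108691e-01 -9.54216566e-01  3.72882623e+02]
 [ 0.00000000e+00  0.00000000e+00  0.00000000e+00  1.00000000e+00]] 399.2113253325468 -9.473386087081971e-06
```

View pics/top0.png

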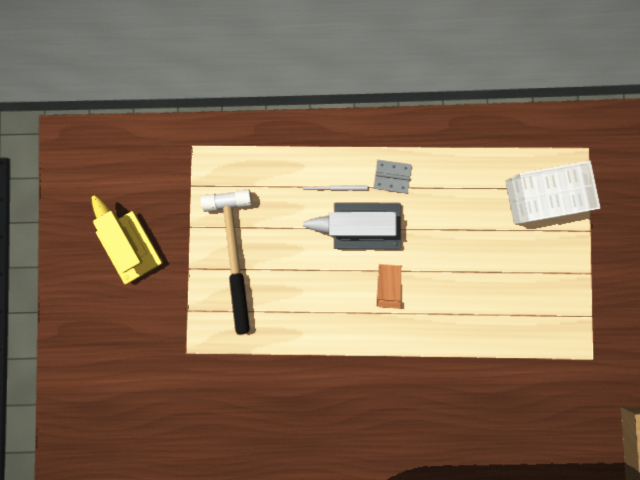

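View pics/scene0.png

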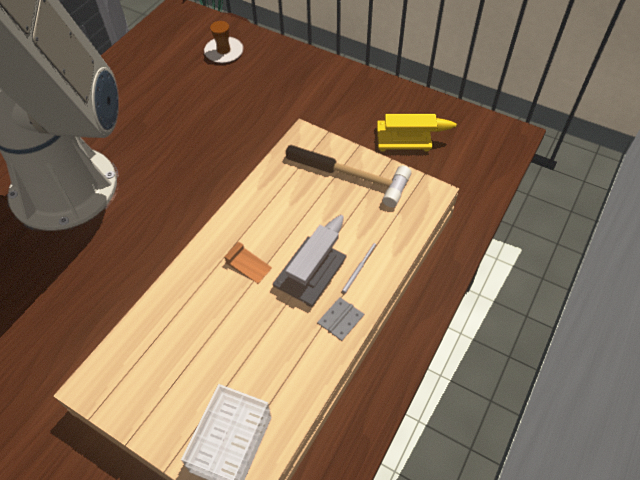

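The steel anvil is at top (367,226), and its horn points left (+y). The yellow look-alike at top (128,245) stands off the crate, so I'll leave it alone. The only wooden wedge is at top (389,286), with its heel at the lower end (-x) and its thin edge towards the anvil. Next I'll measure both and check an enlarged crop.

```bash
python3 - <<'E'
from h import *
im=grab('top'); W=cloud(im); px=im['pixels']
cv2.imwrite('pics/crop1.png',cv2.resize(px[170:330,290:430],None,fx=5,fy=3.7,interpolation=cv2.INTER_CUBIC)[:600,:800])
hsv=cv2.cvtColor(px,cv2.COLOR_BGR2HSV)
Z=W[...,2]; roi=np.zeros(Z.shape,bool); roi[170:330,290:430]=1
cr=roi&(hsv[...,1]<150)
print('crate z',np.nanmedian(Z[300:340,300:360]))
def rect(m,n):
    P=W[m]; r=cv2.minAreaRect(P[:,:2].astype(np.float32)); print(n,m.sum(),r,'z',np.nanpercentile(P[:,2],[5,50,95]))
    return P
m=roi&(Z>164); P=rect(m,'top+horn')
base=roi&(Z>107)&(Z<125)&(hsv[...,1]<110)&(hsv[...,2]<110); rect(base,'base')
w=roi&(hsv[...,1]>130)&(hsv[...,2]<230)&(np.arange(480)[:,None]>255)
n,l,st,c=cv2.connectedComponentsWithStats(w.astype(np.uint8)); k=1+np.argmax(st[1:,4]); w=l==k
P=rect(w,'wedge'); 
cs,_=cv2.findContours(w.astype(np.uint8),0,1); r=cv2.boxPoints(cv2.minAreaRect(cs[0])); print('wedge px',r)
h=w&(Z>119); rect(h,'heel')
for q in r: print(onplane(im,*q,100)[:2],onplane(im,*q,126)[:2])
# scene
im=grab('scene'); W=cloud(im); Z=W[...,2]; px=im['pixels'];hsv=cv2.cvtColor(px,cv2.COLOR_BGR2HSV)
roi=np.zeros(Z.shape,bool); roi[200:320,215:350]=1
xy=(W[...,1]>-150)&(W[...,1]<150)
rect(roi&(Z>165)&(W[...,0]>380),'S top+horn')
w=roi&(hsv[...,1]>130)&(hsv[...,2]<230)&(np.arange(640)[None]<275)
n,l,st,c=cv2.connectedComponentsWithStats(w.astype(np.uint8)); k=1+np.argmax(st[1:,4]); w=l==k
rect(w,'S wedge'); rect(w&(Z>119),'S heel')
rect(roi&(Z>107)&(Z<125)&(hsv[...,2]<110)&(hsv[...,1]<110),'S base')
cv2.imwrite('pics/crop2.png',cv2.resize(px[190:320,210:360],None,fx=5,fy=4.6,interpolation=cv2.INTER_CUBIC))
E
```

```text
crate z 99.67385824768797
top+horn 1723 ((672.8458862304688, 59.12226486206055), (161.06268310546875, 43.54811096191406), 88.4542465209961) z [165.92353446 169.11826079 171.7536901 ]
base 984 ((698.855224609375, 27.680557250976562), (131.93353271484375, 142.94931030273438), 88.613037109375) z [120.4352206  122.95040122 124.77862588]
wedge 963 ((552.1770629882812, -13.934188842773438), (48.48678207397461, 81.9696044921875), 85.39134979248047) z [101.50276112 108.5745687  126.89097724]
wedge px [[377.      264.99997]
 [400.      264.99997]
 [400.      306.99997]
 [377.      306.99997]]
heel 166 ((518.52490234375, -9.4962158203125), (44.79767608642578, 13.794599533081055), 87.11524200439453) z [123.22559541 125.7683693  128.80694304]
[593.57759582   7.96812389] [593.7793586   10.53842857]
[592.51085356 -37.93665624] [592.74165911 -34.11656322]
[509.13772877 -35.16422507] [511.6384234  -31.41961334]
[510.12031716  10.50401518] [512.59426017  13.00527853]
S top+horn 1389 ((674.8237915039062, 56.89091110229492), (163.03817749023438, 46.44357681274414), 88.03421020507812) z [166.34157825 169.98545447 173.54098517]
S wedge 945 ((546.5599365234375, -14.172252655029297), (46.5285530090332, 99.08942413330078), 84.61529541015625) z [101.60606004 109.38316185 127.295891  ]
S heel 158 ((520.927490234375, -12.074068069458008), (44.797462463378906, 17.30021095275879), 82.8228530883789) z [121.32933113 126.1423     129.61069123]
S base 839 ((675.0553588867188, 25.400619506835938), (131.23240661621094, 91.75780487060547), 88.57040405273438) z [118.32061418 123.0645625  124.77951567]
```

View pics/crop1.png

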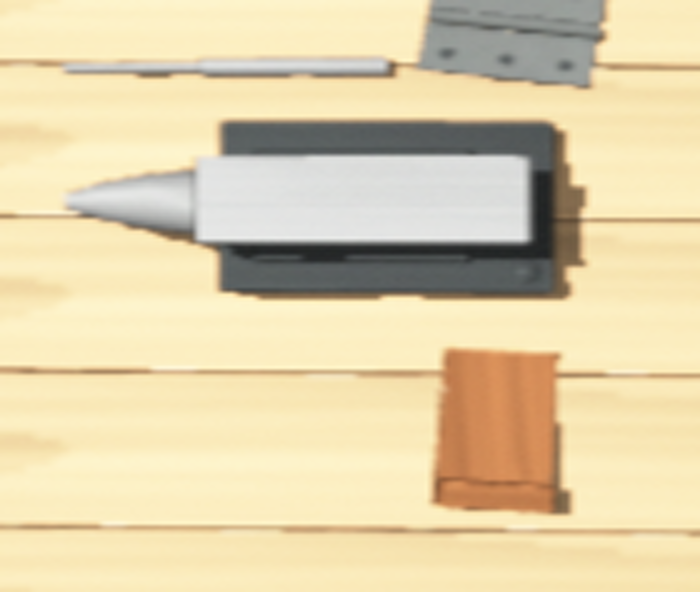

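View pics/crop2.png

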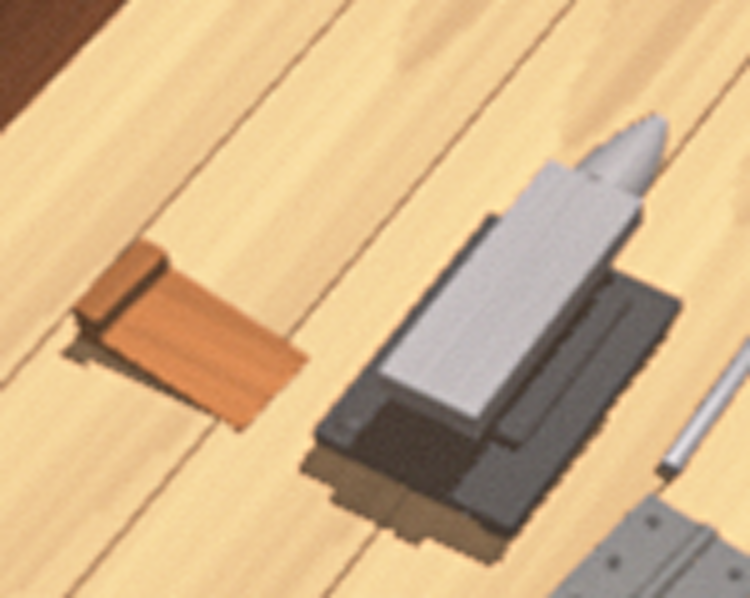

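The crop shows the steel anvil, with its short-foot corner nearest the wedge, and the wedge aimed at about -5° with its thin edge towards the anvil. Estimated positions:
- Anvil origin about (674, 26), yaw -1.5°, which puts the short foot at about (637.5, -28).
- Wedge origin about (552, -13), yaw about -5°, with its heel back at about (510, -9).

I'm moving behind the heel with the fingers shut.

apply_moves(
  commands="-4.2 -4.2 0 3 -1; -8.3 -8.4 0 6 -1; -12.5 -12.6 0.5 9 -1; -16.7 -16.8 1 12 -1; -20.8 -21 1.5 15 -1; -25 -25.1 2 18 -1; -29.2 -29.3 2.5 21 -1; -33.4 -33.5 3 24 -1; -37.5 -37.7 4 27 -1; -41.7 -41.9 4.8 30.6 -1; -41.7 -41.9 4.8 30.6 -1; -41.7 -41.9 4.8 30.6 -1",
  grip_force=40,
)

```text
time: 1.75
ee_pos: [467.4, -6.4, 200.1]
tcp_rot: [-0.676, 0.737, 0.0, -0.0]
contact_force: [-0.5, 1.0, 0.1]
grip_width: 0.1
```

apply_moves(
  commands="0 0 3 0 -1; 0 0 6 0 -1; 0 0 7.5 0 -1; 0 0 7.5 0 -1; 0 0 7.5 0 -1",
)

```text
time: 2.38
ee_pos: [467.9, -6.8, 126.0]
tcp_rot: [-0.676, 0.737, -0.0, 0.0]
contact_force: [1.0, 0.7, 0.7]
grip_width: 0.3
```

```bash
python3 - <<'E'
from h import *
s=get_state();print(s['ee_pos'],s['contact_force'])
for n in ['wrist','scene']:
    im=grab(n); cv2.imwrite(f'pics/{n}1.png',im['pixels'])
im=grab('wrist');W=cloud(im);Z=W[...,2];hsv=cv2.cvtColor(im['pixels'],cv2.COLOR_BGR2HSV)
w=(hsv[...,1]>130)&(hsv[...,2]<235)&(abs(W[...,0]-552)<60)&(abs(W[...,1]+13)<50)
n,l,st,c=cv2.connectedComponentsWithStats(w.astype(np.uint8)); w=l==1+np.argmax(st[1:,4])
for nm,m in (('wedge',w),('heel',w&(Z>122))):
    P=W[m];print(nm,m.sum(),cv2.minAreaRect(P[:,:2].astype(np.float32)),np.nanpercentile(Z[m],[2,50,98]))
m=(Z>165)&(W[...,0]>620)&(W[...,0]<760)
if m.sum(): print(cv2.minAreaRect(W[m][:,:2].astype(np.float32)),W[m].min(0),W[m].max(0))
E
```

```text
[467.90844685  -6.77803873 125.96738317] [0.99145329 0.72252168 0.72160289]
wedge 30021 ((545.6969604492188, -14.756065368652344), (46.90570068359375, 70.55088806152344), 84.84310913085938) [103.57194458 109.19811857 126.37443311]
heel 5935 ((517.7451782226562, -11.287914276123047), (44.91260528564453, 14.132338523864746), 84.58512878417969) [123.98697092 125.57776988 126.86077808]
```

View pics/wrist1.png

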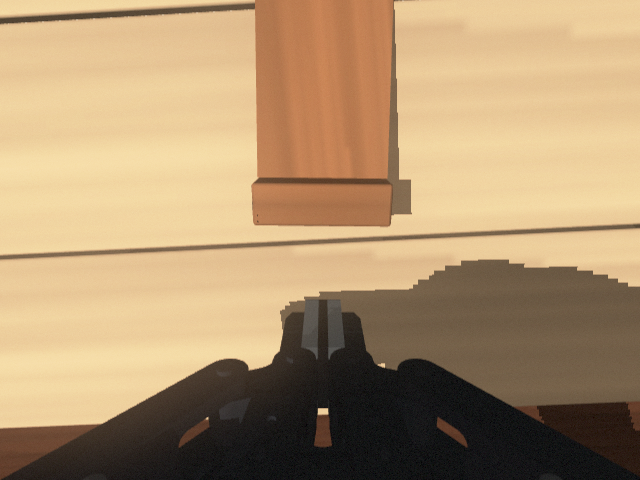

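View pics/scene1.png

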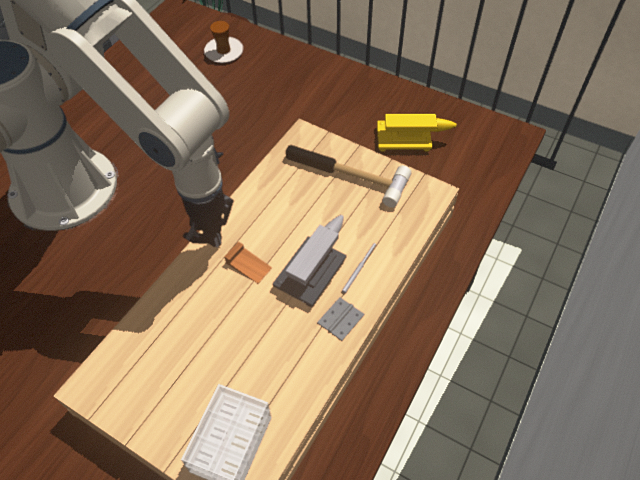

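The wrist view shows the heel at (322,203), centred ahead of the shut fingers at (322,330). The heel centre is (517.7, -11.3), yaw -5.3°. I'll push to just short of the foot with a slight sideways drift.

apply_moves(
  commands="0 -1.5 0 0 -1; 0 -2.4 0 0 -1; 0 -2.9 0 0 -1; 0 -3.4 0 0 -1; 0.05 -4.1 0 0 -1; 0.1 -4.9 0 0 -1; 0.15 -5.7 0 0 -1; 0.2 -6.5 0 0 -1; 0.25 -7.3 0 0 -1; 0.3 -8.1 0 0 -1; 0.35 -8.8 0 0 -1; 0.4 -9.2 0 0 -1",
)

```text
time: 4.03
ee_pos: [559.7, -18.3, 126.0]
tcp_rot: [-0.676, 0.737, -0.0, 0.0]
contact_force: [-0.5, 1.4, -0.5]
grip_width: -0.0
```

```bash
cat > m.py <<'E'
from h import *
import sys
s=get_state();print(s['time'],s['ee_pos'],s['contact_force'])
n=sys.argv[1]
im=grab('top');px=im['pixels'];cv2.imwrite(f'pics/top{n}.png',cv2.resize(px[170:330,290:430],None,fx=5,fy=3.7,interpolation=cv2.INTER_CUBIC))
W=cloud(im);Z=W[...,2]
roi=np.zeros(Z.shape,bool); roi[170:330,290:430]=1
m=roi&(Z>164)&(Z<176)&(W[...,0]>640); print('anvil top',cv2.minAreaRect(W[m][:,:2].astype(np.float32)))
im=grab('wrist');cv2.imwrite(f'pics/wrist{n}.png',im['pixels']);W=cloud(im);Z=W[...,2];hsv=cv2.cvtColor(im['pixels'],cv2.COLOR_BGR2HSV)
w=(hsv[...,1]>130)&(hsv[...,2]<235)&(W[...,0]>480)&(W[...,0]<700)&(abs(W[...,1]+13)<60)&(Z>122)&(Z<130)
P=W[w]
if len(P)>50:
    r=cv2.minAreaRect(P[:,:2].astype(np.float32));print('heel',len(P),r)
im=grab('scene');cv2.imwrite(f'pics/scene{n}.png',cv2.resize(im['pixels'][190:320,210:360],None,fx=5,fy=4.6,interpolation=cv2.INTER_CUBIC))
E
python3 m.py 2
```

```text
4.025 [559.7353626  -18.32024135 126.04974971] [-0.52379066  1.41168341 -0.47115654]
anvil top ((672.6981201171875, 57.216163635253906), (157.39456176757812, 43.33353805541992), 88.51184844970703)
heel 5131 ((578.0570678710938, -20.48480796813965), (44.80008316040039, 15.100232124328613), 85.29973602294922)
```

View pics/wrist2.png

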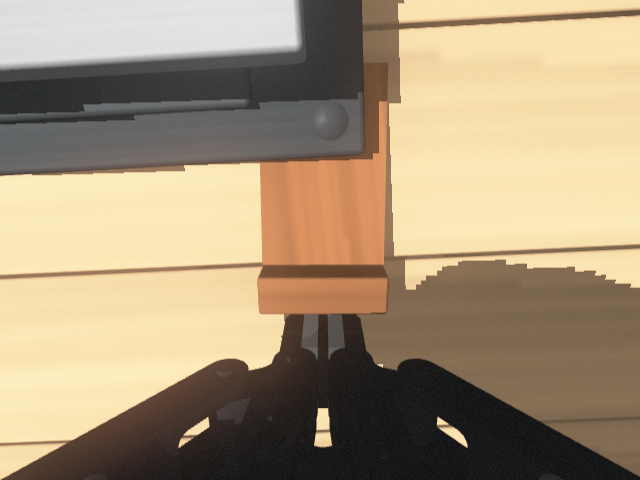

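View pics/scene2.png

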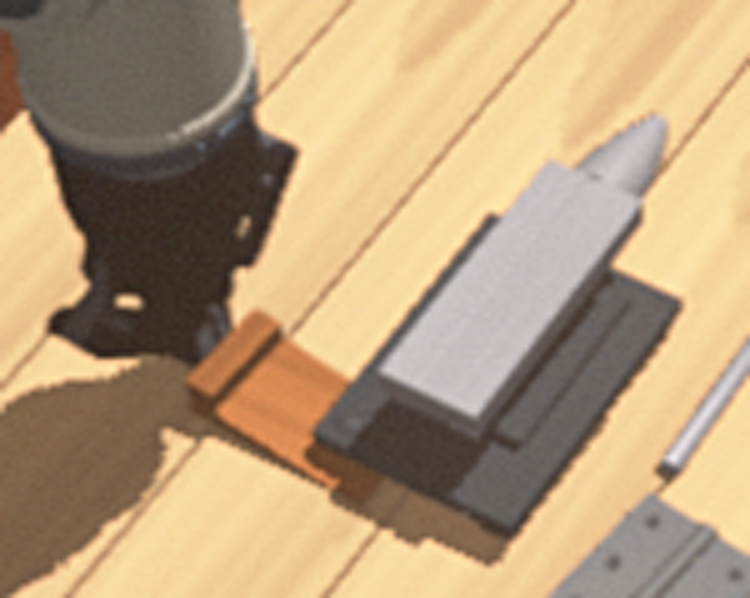

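```bash
python3 - <<'E'
from h import *
im=grab('wrist');W=cloud(im)
print('bolt',np.nanmedian(W[116:127,325:337].reshape(-1,3),0))
print('base corner',W[150,355],W[150,362], 'edge',W[155,350],W[158,300])
E
```

```text
bolt [634.24687696 -27.71745897 124.71749045]
base corner [624.79564159 -34.80537562 121.63234963] [624.58301897 -37.03921327 121.37259142] edge [622.12036784 -33.9530984  107.57513922] [622.64765015 -16.30418601 108.00398641]
```

The wrist view shows the wedge's thin part already under the plate. The bolt above the short foot is at (331,121), about (635, -28), only about 3 mm off the wedge's middle line. I'll creep in and watch the force.

apply_moves(
  commands="0 -0.3 0 0 -1; 0 -0.6 0 0 -1; 0 -0.8 0 0 -1; 0 -0.9 0 0 -1; 0 -0.9 0 0 -1",
)

```text
time: 4.85
ee_pos: [566.4, -18.9, 125.7]
tcp_rot: [-0.676, 0.737, 0.001, -0.001]
contact_force: [-6.6, 0.4, 5.3]
grip_width: -0.1
```

```bash
python3 m.py 3; python3 -c "
from h import *
s=get_state();print(s['ee_pos'],s['contact_force'])"
```

```text
4.85 [566.39818917 -18.89961857 125.70471271] [-6.56977747  0.42521042  5.32941656]
anvil top ((672.773193359375, 57.12477111816406), (157.55697631835938, 43.09290313720703), 88.5533676147461)
heel 5126 ((584.4302368164062, -21.049713134765625), (44.84885787963867, 15.299461364746094), 84.47618103027344)
[566.41580387 -18.90886932 125.72087532] [-7.10178327  0.10280739  4.19266968]
```

View pics/wrist3.png

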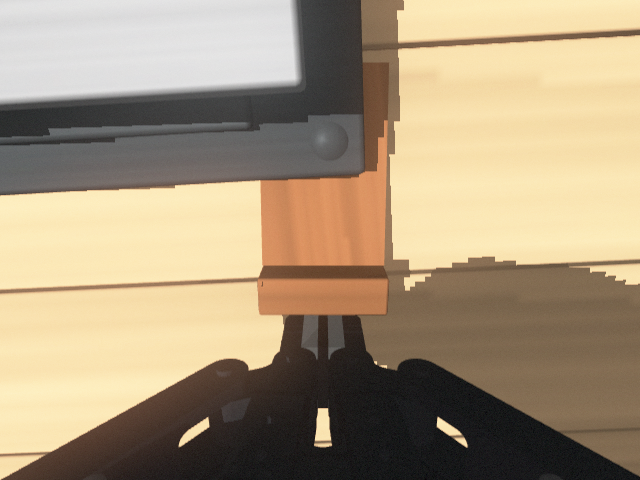

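View pics/scene3.png

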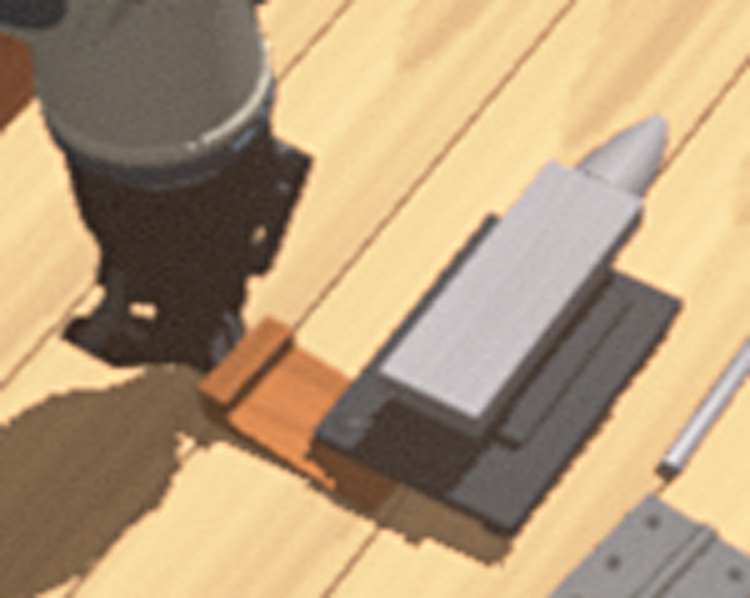

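apply_moves(
  commands="0 -0.2 0 0 -1; 0 -0.4 0 0 -1; 0 -0.4 0 0 -1; 0 -0.4 0 0 -1",
)

```text
time: 5.5
ee_pos: [568.5, -19.1, 125.3]
tcp_rot: [-0.676, 0.737, 0.003, -0.002]
contact_force: [-6.6, 0.6, 4.4]
grip_width: -0.3
```

```bash
python3 m.py 4
```

```text
5.5 [568.51591396 -19.13000536 125.34263976] [-6.57886146  0.62028215  4.41915681]
anvil top ((674.423828125, 57.110687255859375), (157.4976348876953, 43.60439682006836), 88.62809753417969)
heel 5141 ((584.9325561523438, -21.170940399169922), (44.76314163208008, 17.970664978027344), 84.87024688720703)
```

View pics/wrist4.png

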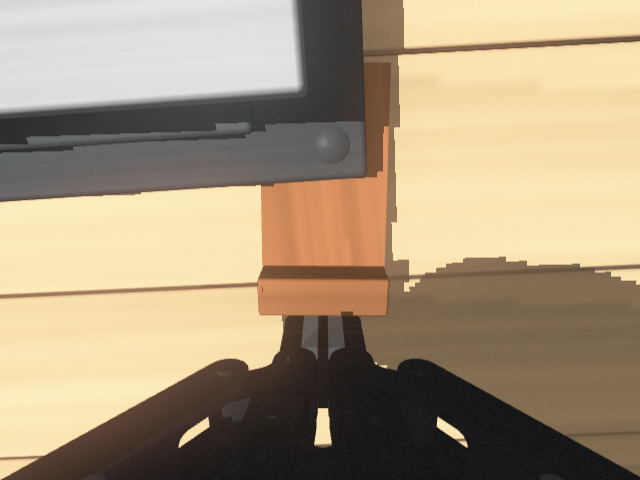

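```bash
python3 - <<'E'
from h import *
im=grab('wrist');W=cloud(im)
for r in range(170,330,8): print(r,np.round(np.nanmedian(W[r,290:360],0),1))
print('anvil',np.round(W[60,100:290:40],1))
E
```

```text
170 [628.9 -25.5 123.5]
178 [626.4 -25.1 122.5]
186 [621.3 -25.1 108.2]
194 [618.6 -24.7 108.6]
202 [615.8 -24.2 109.1]
210 [612.8 -24.2 109.4]
218 [610.  -23.9 109.8]
226 [607.2 -23.7 110.5]
234 [604.4 -23.4 110.9]
242 [601.4 -23.2 111.2]
250 [598.5 -22.9 111.7]
258 [595.6 -22.7 112.2]
266 [593.  -22.5 113.7]
274 [593.  -22.6 121.3]
282 [591.7 -22.5 125.7]
290 [588.8 -22.  125.6]
298 [585.9 -21.6 125.7]
306 [582.8 -21.5 125.4]
314 [579.9 -21.3 125.5]
322 [578.8 -21.2 129.5]
anvil [[658.6  14.1 168.9]
 [657.9   6.6 169.1]
 [657.1  -1.2 170.3]
 [656.4  -8.6 170.7]
 [655.9 -15.7 169.8]]
```

apply_moves(
  commands="0 -0.2 0 0 -1; 0 -0.4 0 0 -1; 0 -0.6 0 0 -1; 0 -0.6 0 0 -1",
)

```text
time: 6.2
ee_pos: [572.6, -19.6, 124.9]
tcp_rot: [-0.676, 0.737, 0.004, -0.004]
contact_force: [-7.6, 1.0, 5.7]
grip_width: -0.4
```

```bash
python3 m.py 5; cat > p.py <<'E'
from h import *
im=grab('wrist');W=cloud(im)
for r in range(170,330,4): print(r,np.round(np.nanmedian(W[r,290:360],0),1))
E
python3 p.py | awk 'NR%2==0'
```

```text
6.2 [572.62554286 -19.55796601 124.92605227] [-7.58120131  0.99308915  5.72250229]
anvil top ((674.52587890625, 57.567832946777344), (44.08406448364258, 160.52325439453125), 0.7176245450973511)
heel 5129 ((590.3209838867188, -21.899682998657227), (44.99592590332031, 15.077139854431152), 83.14994049072266)
174 [631.8 -25.8 123.6]
182 [629.1 -25.6 121.5]
190 [624.1 -25.2 108.4]
198 [621.2 -25.  108.7]
206 [618.4 -24.7 109.2]
214 [615.7 -24.5 109.9]
222 [612.9 -24.3 110.2]
230 [609.9 -24.  110.7]
238 [607.  -23.8 111. ]
246 [604.2 -23.3 111.4]
254 [601.2 -23.3 111.9]
262 [598.4 -23.  112.5]
270 [597.2 -22.9 117.4]
278 [597.  -23.  124.4]
286 [594.7 -22.6 125.7]
294 [591.8 -22.4 125.7]
302 [588.8 -22.  125.7]
310 [585.7 -21.9 125.7]
318 [582.8 -21.8 126.2]
326 [582.7 -21.7 131.6]
```

View pics/wrist5.png

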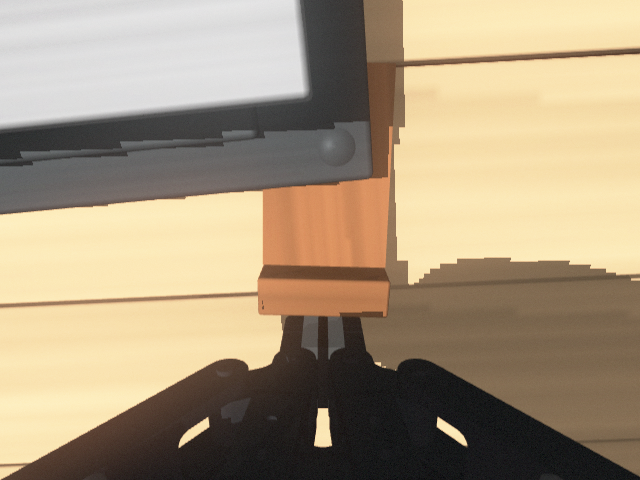

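View pics/scene5.png

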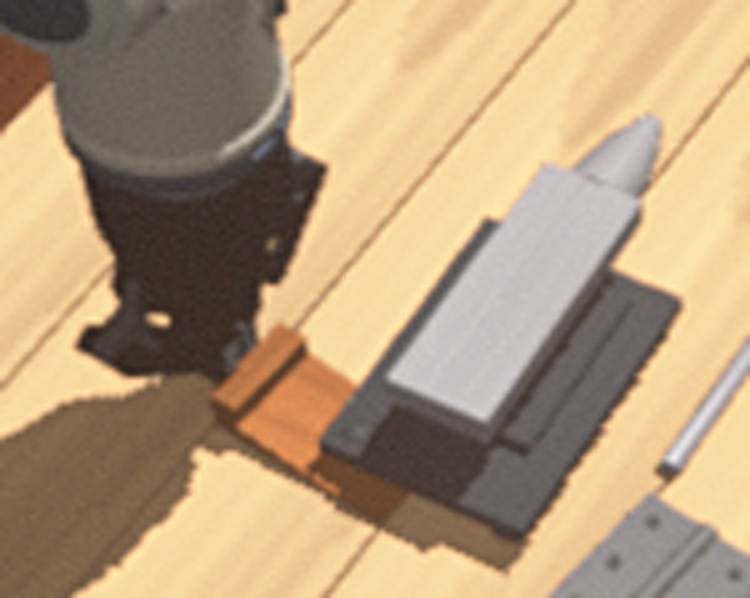

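The push has reached 7–8 N. The wedge is firm, and the anvil's corner began to turn slightly with the last few mm (yaw about +2°), so I'll stop pushing. I'll back off, rise and check.

apply_moves(
  commands="0 0.5 0 0 -1; 0 1.5 0 0 -1; 0 3 0 0 -1; 0 3 -2 0 -1; 0 3 -5 0 -1; 0 3 -9 0 -1; 0 3 -9 0 -1; 0 3 -9 0 -1",
)

```text
time: 7.4
ee_pos: [542.9, -17.0, 214.8]
tcp_rot: [-0.676, 0.737, 0.004, -0.004]
contact_force: [0.3, 0.2, -1.2]
grip_width: 0.3
```

```bash
python3 m.py 6; python3 - <<'E'
from h import *
im=grab('top');W=cloud(im);Z=W[...,2]
roi=np.zeros(Z.shape,bool); roi[170:330,290:430]=1
m=roi&(Z>164)&(Z<176)&(W[...,0]>648)&(W[...,0]<700)&(W[...,1]<90)
P=W[m];A=np.c_[P[:,:2]-P[:,:2].mean(0),np.ones(len(P))];print('plane',np.linalg.lstsq(A,P[:,2],rcond=None)[0],P.min(0),P.max(0))
im=grab('wrist');W=cloud(im);Z=W[...,2]
m=(Z>164)&(Z<176)&(W[...,0]>640)&(W[...,0]<700)
P=W[m]
if len(P): 
    A=np.c_[P[:,:2]-P[:,:2].mean(0),np.ones(len(P))];print('plane w',np.linalg.lstsq(A,P[:,2],rcond=None)[0],P.min(0),P.max(0))
E
```

```text
7.4 [542.86436475 -17.01756962 214.80375542] [ 0.2561182   0.16294529 -1.2220265 ]
anvil top ((674.6363525390625, 56.527587890625), (44.02427291870117, 158.5958251953125), 0.6011016964912415)
heel 2151 ((590.3257446289062, -21.773468017578125), (44.71479415893555, 13.888154029846191), 83.83648681640625)
plane [ 3.33442256e-04 -4.78274164e-03  1.69516858e+02] [652.76133518 -22.93571385 164.40475371] [696.97592192  89.45030307 175.01392592]
plane w [ 6.44318795e-02 -2.32610899e-03  1.69120488e+02] [651.51035567 -24.79517516 164.00693724] [670.63261026  99.5569939  172.05695131]
```

View pics/wrist6.png

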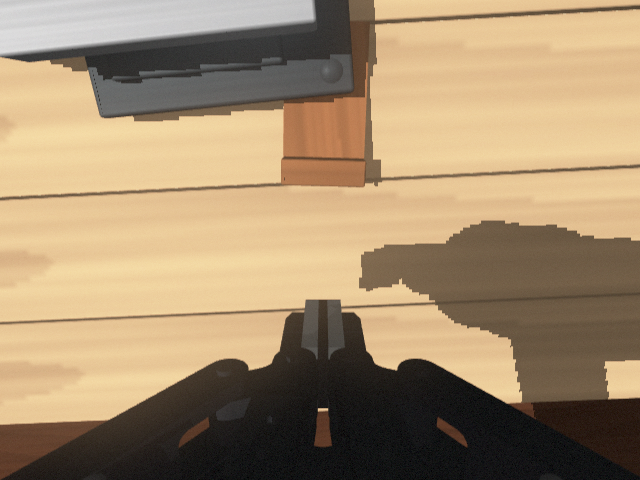

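View pics/top6.png

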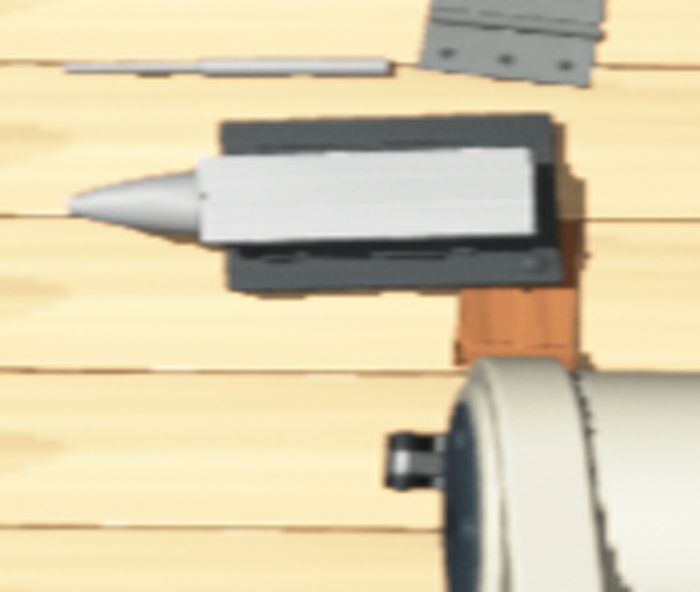

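The top view shows the anvil level, with the wedge under the bolt corner, and it stayed put when I withdrew. Now I'll move over the anvil corner and press down.

apply_moves(
  commands="-0.3 -3 0 0 -1; -0.7 -7 0 0 -1; -1.1 -11 0 0 -1; -1.3 -12.2 0.5 0 -1; -1.3 -12.2 1.5 0 -1; -1.3 -12.2 1.5 0 -1; -1.3 -12.2 1.5 0 -1",
)

```text
time: 8.52
ee_pos: [664.6, -14.6, 197.7]
tcp_rot: [-0.676, 0.737, 0.005, -0.005]
contact_force: [-0.2, -0.0, -0.2]
grip_width: -0.2
```

apply_moves(
  commands="0 0 0.5 0 -1; 0 0 1 0 -1; 0 0 1.2 0 -1; 0 0 1.4 0 -1; 0 0 1.5 0 -1; 0 0 1.5 0 -1",
)

```text
time: 9.28
ee_pos: [664.5, -14.7, 186.6]
tcp_rot: [-0.676, 0.737, 0.004, -0.004]
contact_force: [-11.3, -0.3, 29.5]
grip_width: -0.1
```

That gave 29.5 N, firmer than I meant. I'll ease to about 12 N and hold.

apply_moves(
  commands="0 0 0.18 0 -1; 0 0 0.18 0 -1; 0 0 0.18 0 -1; 0 0 0.18 0 -1; 0 0 0.18 0 -1; 0 0 0.18 0 -1",
)

```text
time: 10.02
ee_pos: [664.4, -14.7, 186.7]
tcp_rot: [-0.676, 0.737, 0.004, -0.004]
contact_force: [-6.4, 0.1, 15.5]
grip_width: -0.2
```

```bash
python3 - <<'E'
from h import *
s=get_state();print(s['ee_pos'],s['contact_force'],s['time'])
im=grab('scene');cv2.imwrite('pics/scene7.png',cv2.resize(im['pixels'][190:320,210:360],None,fx=5,fy=4.6,interpolation=cv2.INTER_CUBIC))
im=grab('wrist');cv2.imwrite('pics/wrist7.png',im['pixels'])
E
```

```text
[664.3995903  -14.71031953 186.72259391] [-6.3669692   0.08811644 15.53422458] 10.025
```

View pics/scene7.png

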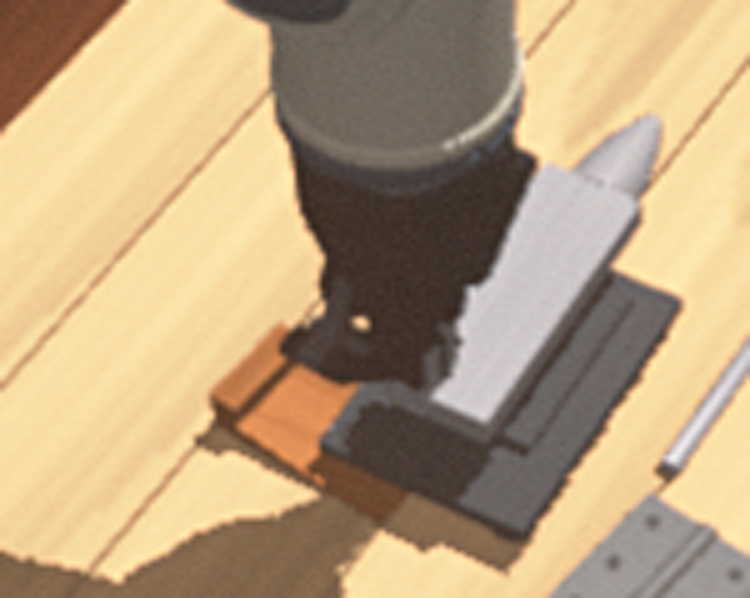

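Under 15–29 N the tip height changed by only 0.1 mm, so the anvil doesn't rock. Moving clear.

apply_moves(
  commands="0 0 -0.5 0 -1; 0 0 -3 0 -1; 0 0 -6 0 -1; 0 5 -8 0 -1; 0 10 -8 0 -1; 0 15 -8 0 -1; 0 20 -8 0 -1; 0 20 -8 0 -1; 0 20 -8 0 -1; 0 20 -8 0 -1",
)

```text
time: 11.38
ee_pos: [467.3, 2.3, 269.2]
tcp_rot: [-0.676, 0.737, 0.004, -0.004]
contact_force: [-0.2, 0.3, -0.0]
grip_width: -0.2
```

```bash
python3 m.py 8; python3 - <<'E'
from h import *
im=grab('top');W=cloud(im);Z=W[...,2]
cv2.imwrite('pics/topfull8.png',im['pixels'])
roi=np.zeros(Z.shape,bool); roi[170:330,290:430]=1
m=roi&(Z>164)&(Z<176)&(W[...,0]>648)&(W[...,0]<700)&(W[...,1]<90)
P=W[m];A=np.c_[P[:,:2]-P[:,:2].mean(0),np.ones(len(P))];print('plane',np.linalg.lstsq(A,P[:,2],rcond=None)[0])
im=grab('wrist');W=cloud(im);Z=W[...,2]
E
```

```text
11.375 [467.30742134   2.30932194 269.19098821] [-0.1906108   0.27584804 -0.02010373]
anvil top ((674.7561645507812, 56.60837173461914), (44.30736541748047, 158.5495147705078), 0.6261587738990784)
heel 1922 ((590.1696166992188, -21.854650497436523), (44.61065673828125, 14.324858665466309), 83.25199127197266)
plane [-2.81279602e-03  7.97492122e-04  1.69484071e+02]
```

View pics/topfull8.png

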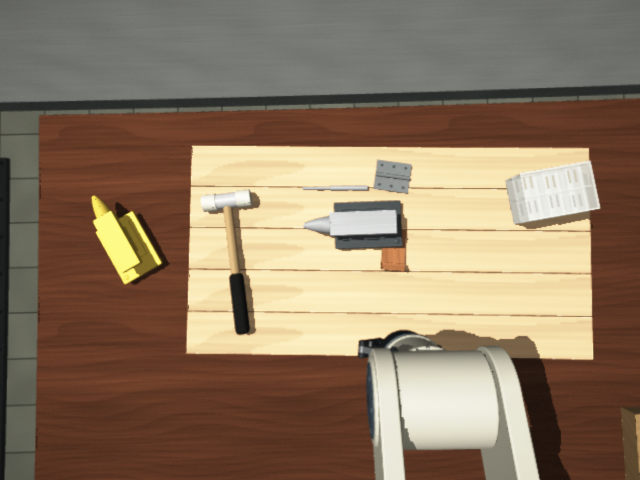

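View pics/scene8.png

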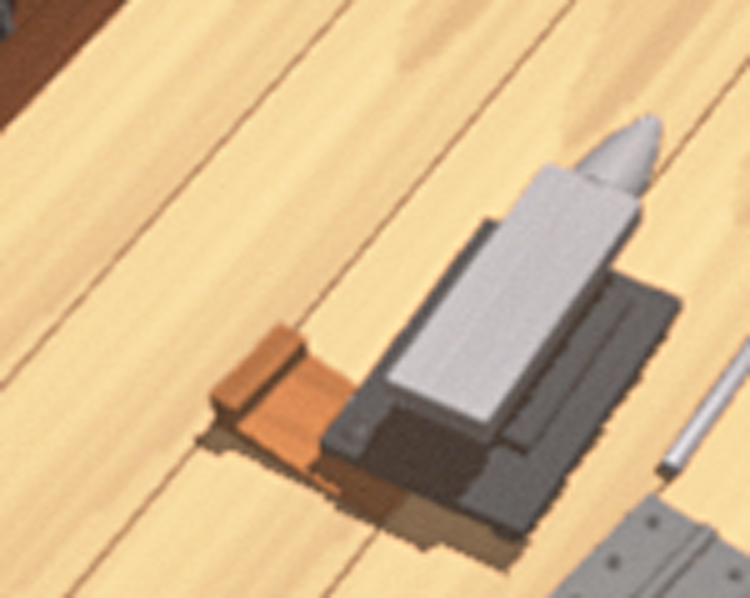

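View pics/top8.png

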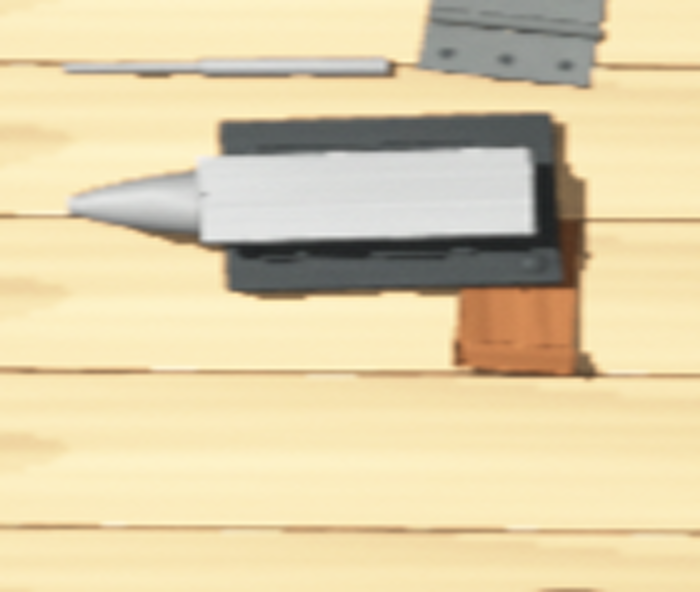

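```bash
python3 -c "
from h import *
print(ticket.sign_off())"
```

```text
the job is handed in; nothing more can be done
None
```

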